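# Stand a square flush against a milled block

## Robot

A 6-joint arm with a two-finger parallel gripper is mounted at the origin on a cart in front of the work surface, level with it; the furniture and walls round the work are solid. World frame = base frame: x ahead of the robot, y to its left, z up, the work surface at z = 0. Lengths are in m, angles in rad, forces in N, time in s.
With the tool pointing down it reaches from about 0.325 to 0.75 m from the base axis. Payload 7.6 kg.
Tool frame: the origin (TCP) lies midway between the tips of the shut fingers; the grasp point (between the pads) lies env.pinch_z behind it (env.pinch_z is the distance from the TCP to the grasp point, in m); z points along the fingers, y is the line along which they close (so a half turn about z gives the same grasp; the last joint's range is limited). The gripper opens to 85 mm and grips with 20 to 120 N. Pads are 22 mm wide; open, the fingers measure 114 mm over their backs; the gripper's body (76 mm by 85 mm) begins 54 mm behind the grasp point. The pads swing forward as they close: fully open they stand 13 mm farther back than shut.
Start: joints at [1.188, 0.052, 1.401, -0, 1.689, -0.07], TCP at [0.162, 0.5, 0.231] pointing down, gripper open.
Joint ranges: [-2.9, 2.9], [-0.91, 2.17], [0.12, 2.37], [-1.06, 4.2], [0.26, 2.73], [-2.93, 2.93]. Speed limits (rad/s): [2.57, 2.57, 3.01, 3.14, 3.14, 3.14].

## Interface

Orientations are given as a unit quaternion [x, y, z, w].
In Python, from plant import env gives the robot as it stands.
- The arm moves only by the shell command python3 -m creep 'ROWS'. ROWS is JSON, a list of rows, each a list of 7 numbers: the shift along the tool's x, y, z each as a share of 0.2 m, from -1 to 1, then the turn, a rotation vector about the tool's x, y, z each as a share of 90 degrees, from -1 to 1, then the opening, from -1 (shut) to 1 (fully open). A call has 1 to 10 rows; each row is the pose to reach, as a shift and turn from the pose commanded when the call began, along the tool's axes at that moment; what a row does not reach only later rows make up. A row lasts 1/12 s, in which the tool goes at most 41.7 mm and 7.16 degrees, less where a joint would pass 70% of its speed; a pose out of reach is approached as far as the arm can. A call with a number of a shift or a turn outside -1 to 1 is refused whole. A call with a gripper value outside its range is refused whole. The fingers move at their own pace and stop on an object; the grip force is fixed at half the most. Time passes only in rows, so rows that repeat a pose let the fingers close. It gives the time, the measured TCP pose, the force, the opening and the grip force at its end, in the units of the state.
- env.get_state(): the state, without advancing time (a new reading comes with each control period).
- env.snapshot(name): name is "side" or "top"; returns a dict with "color" (384x512x3 uint8, red, green, blue), "fov_y" (degrees; the focal length in pixels is half the picture's height over the tangent of half this angle, whatever the lens; pixels are square), "cx", "cy" (the principal point, pixels), "view" (4x4, takes a point from world to camera coordinates). Camera axes: x right, y down, z forward; pixel columns grow to the right and rows downward; lengths in m; the calibration is good to about 2 mm. A picture is of the moment at which its call begins. There is no depth.
- env.sign_off(): hands the job in; it is judged then, once.
The state is a dict: "time_s": time; "q": joint angles; "qvel": joint speeds; "tau": joint torques, N m; "eef_pos": TCP position; "tool_rot": TCP orientation; "contact_force": force on the tool from outside, world axes, zero at the start; "moment": the same for the moment, N m; "grip_width": finger opening in m; "grasp_force": force on a finger pad.
Only numpy, scipy, OpenCV 4.12 (cv2) and the standard library are available. Lean on these libraries where they do the work, as an engineer would, in place of code of your own. Each camera call takes 0.05 s, during which the arm holds its last target. There are 200 camera calls.

## Task

First clear the injector holder that lies on the bench in front of the milled block and lay it flat in the grey tray. Then lift the larger of the two squares off its hook and stand it upright on its foot on the bench, with the long back edge of its blade flush against the middle of the block's plain tall side (the one towards the robot, opposite the step), foot pointing squarely away from the block, and let go. Leave the smaller square hanging and do not knock the two black sleeves that stand near the ends of the block.

Things in the scene. Friction and masses are not known exactly. Their poses are not given: they have to be found in the camera images.
- square_large: Larger of two L-shaped squares, loose, 0.36 kg, hung upright on either hook. Steel blade 145 tall, 40 wide, 8 thick (mm) on an aluminium foot 90 long, 40 wide, 14 high. Origin: middle of the hanging slot's upper edge, 35 below blade top, 110 above underside. z up; y across the 8 mm thickness; x from back edge (x = -27.4) to the blade's other edge (+12.6) and the toe of the foot (+62.6).
- square_large_edge_low (a point): Lower end of the large square's straight back edge, at underside height (square's axes). The back edge of blade and foot is one plane. The hanging slot goes right through the blade: 16 mm wide, 18 mm high (square's z 0 to -18 mm, x within 8 mm of 0).
- square_large_edge_high (a point): Point on the large square's back edge 55 mm above the underside, the height of the block's top. Pushed hard near its top, the square pivots over that edge and its foot kicks back.
- square_small: Smaller square, same make, loose, 0.22 kg, on the other hook; stays hanging. Blade 110 mm tall, 34 wide, 8 thick; foot 66 long, 34 wide, 12 high. Origin and axes as on the large one: slot's upper edge, 35 mm below the blade's top, 75 mm above the underside.
- rack: Fixed grey sheet-metal hook rack. Origin on the bench under the front face of its upright back panel (210 mm wide along y, 10 mm thick, top at 144 mm). Foot plate 8 mm high reaches 50 mm forward (-x). Two hooks at y = +60 and -60 mm point along -x; the squares hang on them about 36 mm in front of the panel, x along the rack's y, their y along the rack's -x.
- rack_hook_left (a point): Middle of the upper face of the hook at the rack's +y, height 145 mm, 36 mm before the panel. Flat hook 10 mm wide, 5 thick, 62 long from the panel, with an upturned lip at its end (58 to 62 mm out) 6 mm above its upper face: raise a square 7 to 12 mm so that its slot passes the lip, then draw it off along the rack's -x.
- rack_hook_right (a point): The same point of the identical hook at the rack's -y.
- block: Dark milled steel block bolted to the bench (fixed), 60 mm (x) by 130 mm (y) by 55 mm high. Origin at the middle of its underside. Its plain tall long side is the plane x = -30 mm, facing the robot (outward normal -x); the other long side, at +x, has a step 22 mm wide, 28 mm high, with two screw heads.
- holder: Injector holder, orange and grey stepped round stick, 122 mm long (its y), 21 mm thick, loose, lying on the bench in front of the block's plain side, across the place where the square must stand. Origin at the middle of its underside as it first lies.
- holder_mid (a point): Centre of the holder (10.5 mm above its underside).
- tray: Empty shallow grey tray, fixed, outside 100 mm (x) by 172 mm (y), walls 4 mm thick and 30 mm high, floor 4 mm thick. Origin at the middle of its underside.
- sleeve_a: Black plastic sleeve standing upright, 21 mm across, 76 mm tall, loose, beside the block's +y end. Origin at its underside.
- sleeve_b: The same kind of sleeve, beside the block's -y end.

How it is judged:
On the way, in this order (a step that is already met when the one before it is completed fails the run):
1. the holder lies in the tray, with the large square still on its hook (x of holder_mid in the frame of tray between -0.046 and 0.046 m and y of holder_mid in the frame of tray between -0.082 and 0.082 m and height (world z) of holder_mid below 0.024 m and linear speed of holder below 0.05 m/s and distance of square_large from where it was at the start of the episode below 0.03 m), for 0.2 s.
2. the large square is off its hook, clear of the rack and still upright (distance of square_large from where it was at the start of the episode above 0.08 m and angle between square_large's own z axis and vertical below 0.4 rad and height (world z) of square_large above 0.105 m), for 0.2 s.
At the end, for the whole second after the job is handed in: Large square upright (2 deg), foot away from the block, released, at rest; back edge within 2.5 mm of the plain side low and at block-top height, within 25 mm of its middle, within 3.4 deg of square; holder flat in the tray (centre below 24 mm); small square within 25 mm of its start (x of holder_mid in the frame of tray between -0.046 and 0.046 m and y of holder_mid in the frame of tray between -0.082 and 0.082 m and height (world z) of holder_mid below 0.024 m and x of square_large_edge_low in the frame of block between -0.0325 and -0.0285 m and x of square_large_edge_high in the frame of block between -0.0325 and -0.0285 m and y of square_large_edge_low in the frame of block between -0.025 and 0.025 m and angle between the x axis of square_large and the x axis of block, either way round below 0.06 rad and angle between square_large's own z axis and vertical below 0.035 rad and height (world z) of square_large_edge_low below 0.004 m and x of square_large in the frame of block below -0.045 m and distance of square_small from where it was at the start of the episode below 0.025 m and linear speed of each of square_large, holder below 0.02 m/s and contact force between the fingers and square_large below 0.05 N); the robot touches nothing.
It fails at once if the smaller square is taken or knocked off its hook (moved over 25 mm) (distance of square_small from where it was at the start of the episode above 0.025 m).
It fails at once if a standing sleeve is shifted over 30 mm or tipped over ((distance of sleeve_a from where it was at the start of the episode above 0.03 m or angle between sleeve_a's own z axis and vertical above 0.5 rad) or (distance of sleeve_b from where it was at the start of the episode above 0.03 m or angle between sleeve_b's own z axis and vertical above 0.5 rad)).
It also fails if it takes over 61 s, if anything falls off the work surface, if the arm or the gripper's body presses on something with over 40 N, if the wrist force passes 120 N, or if a joint passes its speed limit or range.

## Working session

There is one attempt and no reset: what is moved stays moved. The work goes in short steps, Python scripts to look and compute and a shell command to move; the robot and the scene stay as the last step left them, time stands still between calls to the robot, and variables do not carry over. Pictures are saved under pics/ and viewed, at most 10 in all, crops included, and the job is handed in when it is done.

```bash
ls; mkdir -p pics; python3 - <<'E'
from plant import env
import cv2
print(env.pinch_z, {k:v for k,v in env.get_state().items()})
for n in("side","top"):
    s=env.snapshot(n); cv2.imwrite(f"pics/{n}0.png",cv2.resize(s["color"][:,:,::-1],(800,600),interpolation=cv2.INTER_CUBIC))
    print(n,s["fov_y"],s["cx"],s["cy"],s["view"].round(4).tolist())
E
```

```text
pics
0.0187 {'time_s': 0.0, 'q': array([ 1.18774302e+00,  5.28455404e-02,  1.40170582e+00,  1.94879829e-05,
        1.68863173e+00, -7.03005672e-02]), 'qvel': array([-0.00068941, -0.00185389,  0.00038556, -0.00011005, -0.00185536,
       -0.00034744]), 'tau': array([ 2.29876161e-03, -3.81653845e+01, -3.60197461e+01,  9.84006579e-05,
        6.08032642e-03, -2.58788464e-05]), 'eef_pos': array([0.16139147, 0.49925989, 0.23047739]), 'tool_rot': array([ 1.55738649e-01,  9.87797976e-01, -7.72702953e-04, -1.88148239e-04]), 'contact_force': array([-0.46016956, -0.41746476,  0.13347578]), 'moment': array([-0.04717489, -0.04960614, -0.02021828]), 'grasp_force': 0.0, 'grip_width': 0.08534345718379802}
side 49.64727415180299 256.4420042157127 188.28251745979674 [[0.9969, -0.0777, -0.0111, -0.5354], [-0.0536, -0.5708, -0.8193, 0.1388], [0.0573, 0.8174, -0.5732, 1.0247], [0.0, 0.0, 0.0, 1.0]]
top 42.73879615951769 263.4256756810144 186.16588358708478 [[-0.0311, -0.9995, 0.0006, 0.0103], [-0.9781, 0.0303, -0.206, 0.558], [0.2059, -0.007, -0.9786, 1.056], [0.0, 0.0, 0.0, 1.0]]
```

View pics/side0.png

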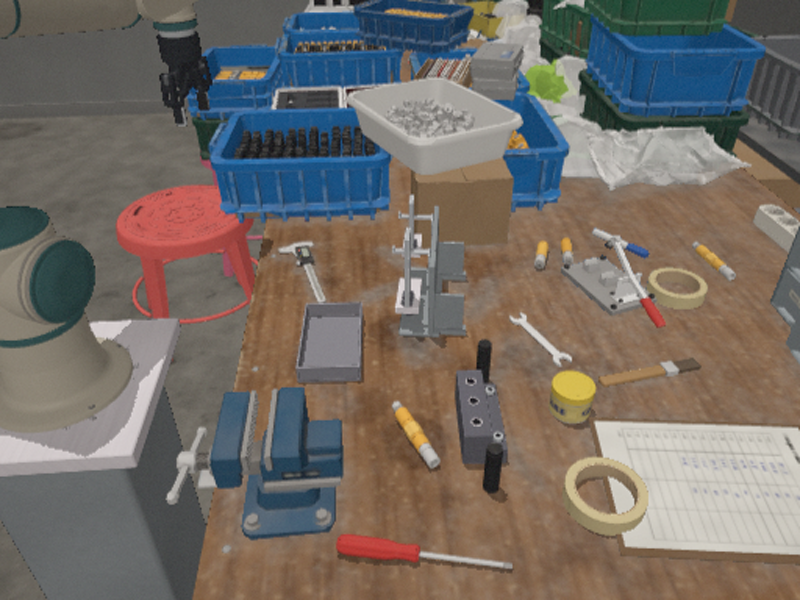

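View pics/top0.png

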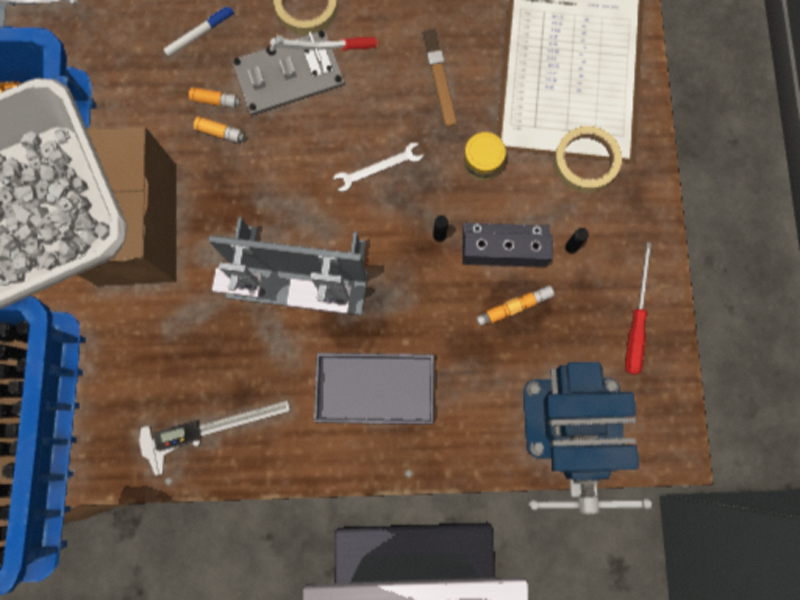

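The side view shows the holder at about (415,435), the block at (480,415), the tray at (332,342) and the rack at (435,275). The top view shows the same layout, with the holder at (515,305). I'll crop in to measure.

```bash
python3 - <<'E'
from plant import env
import cv2
s=env.snapshot("top")["color"][:,:,::-1]
cv2.imwrite("pics/topc.png",cv2.resize(s[130:280,130:396],None,fx=3,fy=3,interpolation=cv2.INTER_CUBIC))
s=env.snapshot("side")["color"][:,:,::-1]
a=cv2.resize(s[120:220,185:315],None,fx=6,fy=6,interpolation=cv2.INTER_CUBIC)
cv2.imwrite("pics/sidec.png",a)
cv2.imwrite("pics/sided.png",cv2.resize(s[205:325,185:345],None,fx=5,fy=5,interpolation=cv2.INTER_CUBIC))
E
```

```text
(no output)
```

View pics/topc.png

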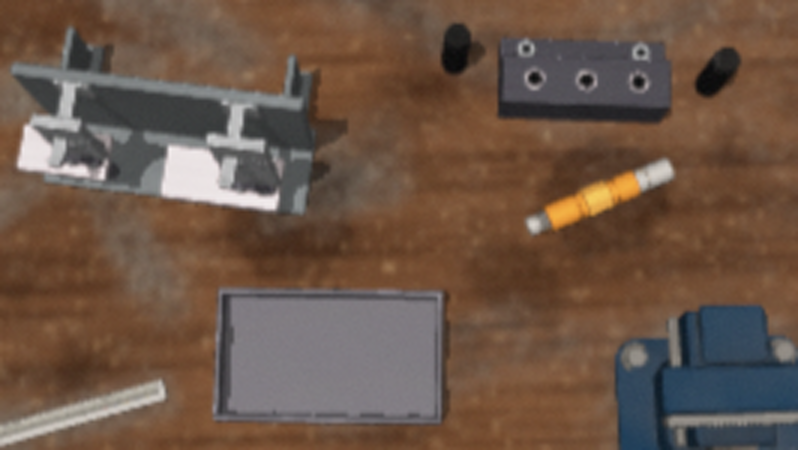

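View pics/sidec.png

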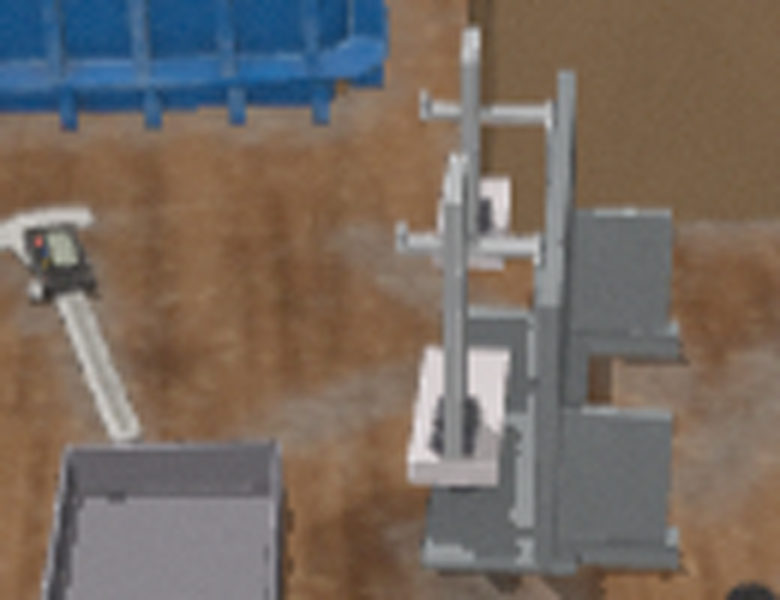

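View pics/sided.png

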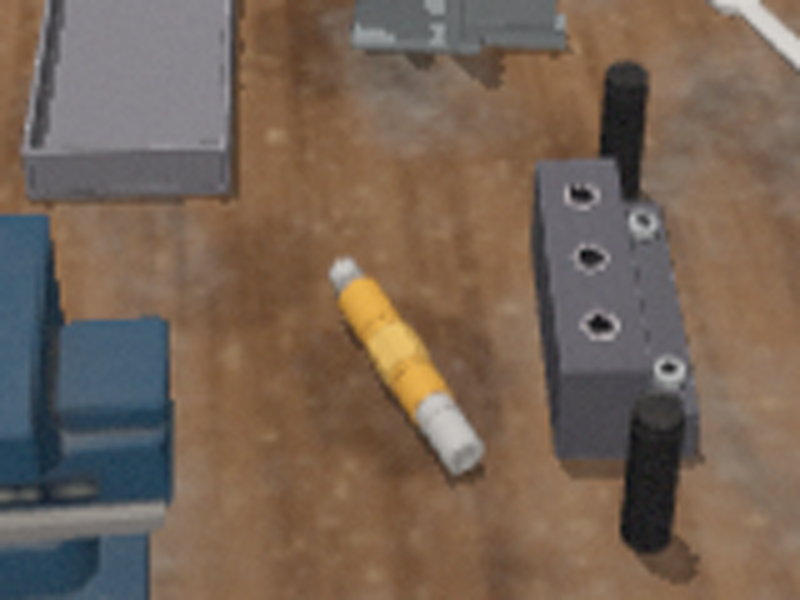

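The crops show these features:
- **Large square:** it hangs on the right (-y) hook. Its blade top is at topc (207..265, 143), and its toe points to +y.
- **Holder:** its ends are at topc (528,225) and (672,168).
- **Block:** the front top edge runs (500,102)-(670,108).
- **Tray:** the corners are around (219,289)-(442,422).

Next I'll fit poses to these points.

```bash
cat > h.py <<'E'
import numpy as np, json, os
from scipy.optimize import least_squares
from scipy.spatial.transform import Rotation as R
from plant import env
if not os.path.exists("cal.json"):
    json.dump({n:{k:(np.array(s[k]).tolist()) for k in("fov_y","cx","cy","view")} for n in("side","top") for s in[env.snapshot(n)]},open("cal.json","w"))
C=json.load(open("cal.json"))
def proj(n,P):
    c=C[n];V=np.array(c["view"]);p=np.atleast_2d(P)@V[:3,:3].T+V[:3,3];f=192/np.tan(np.radians(c["fov_y"])/2)
    return p[:,:2]/p[:,2:]*f+[c["cx"],c["cy"]]
CR={"tc":("top",130,130,3),"sc":("side",185,120,6),"sd":("side",185,205,5)}
def px(cr,u,v):
    n,x,y,f=CR[cr];return n,np.array([(u+.5)/f-.5+x,(v+.5)/f-.5+y])
def fit(obs,x0,freez=False):
    """obs: (crop,u,v,(x,y,z) model); pose x,y,yaw[,z]"""
    def res(p):
        M=R.from_euler("z",p[2]); t=[p[0],p[1],p[3] if freez else 0]
        return np.concatenate([(proj(px(c,u,v)[0],M.apply(m)+t)[0]-px(c,u,v)[1]) for c,u,v,m in obs])
    r=least_squares(res,x0,loss="soft_l1",f_scale=1.);return r.x,res(r.x).reshape(-1,2).round(1).tolist()
def where():
    s=env.get_state();r=R.from_quat(s["tool_rot"]).as_matrix();return s["eef_pos"],r
def togo(target,yaw_close):
    """shares for rows: shift to target TCP and turn about tool z so tool y lies along yaw_close, tool vertical"""
    p,M=where(); d=M.T@(np.array(target)-p)
    best=None
    for k in(0,np.pi):
        y=np.array([np.cos(yaw_close+k),np.sin(yaw_close+k),0]);z=np.array([0,0,-1.]);T=np.c_[np.cross(y,z),y,z]
        rv=R.from_matrix(M.T@T).as_rotvec()
        if best is None or np.linalg.norm(rv)<np.linalg.norm(best): best=rv
    print("shift",(d/.2).round(3),"turn",(best/(np.pi/2)).round(3),"deg",np.degrees(best).round(1))
E
python3 - <<'E'
from h import *
m=.001
def S(l): return [(c,u,v,np.array(p)*m) for c,u,v,p in l]
b,r=fit(S([("tc",500,102,(-30,65,55)),("tc",670,108,(-30,-65,55)),("tc",499,117,(-30,65,0)),("tc",668,122,(-30,-65,0)),("tc",503,38,(30,65,28)),("tc",664,42,(30,-65,28)),
("sd",537,162,(-30,65,55)),("sd",558,376,(-30,-65,55)),("sd",560,457,(-30,-65,0)),("sd",612,160,(8,65,55))]),[.55,0,0]);print("block",b,np.degrees(b[2]),r)
t,r=fit(S([("tc",219,289,(50,86,30)),("tc",445,291,(50,-86,30)),("tc",442,422,(-50,-86,30)),("tc",213,419,(-50,86,30)),("sd",27,152,(-50,-86,30)),("sd",231,152,(50,-86,30)),("sd",30,198,(-50,-86,0)),("sd",232,196,(50,-86,0))]),[.4,.2,0]);print("tray",t,np.degrees(t[2]),r)
k,r=fit(S([("tc",13,74,(0,105,144)),("tc",305,107,(0,-105,144)),("tc",20,64,(10,105,144)),("tc",310,97,(10,-105,144)),("tc",305,213,(-50,-105,4)),("sc",541,306,(0,-105,144)),("sc",560,306,(10,-105,144)),("sc",424,562,(-50,-105,4)),("sc",558,72,(0,105,144)),("sc",575,72,(10,105,144))]),[.5,.3,0]);print("rack",k,np.degrees(k[2]),r)
q,r=fit(S([("tc",207,143,(12.6,0,35)),("tc",265,145,(-27.4,0,35)),("sc",446,203,(-27.4,4,35)),("sc",466,203,(-27.4,-4,35)),("sc",449,153,(12.6,4,35)),("sc",468,153,(12.6,-4,35)),("sc",410,482,(-27.4,20,-110)),("sc",497,485,(-27.4,-20,-110)),("sc",410,460,(-27.4,20,-96)),("sc",497,460,(-27.4,-20,-96)),("tc",280,209,(-27.4,20,-96)),("tc",163,194,(62.6,20,-96))]),[k[0],k[1]-.06,1.5,.145],True);print("sq",q,np.degrees(q[2]),r)
h,r=fit(S([("tc",528,225,(0,61,10.5)),("tc",672,168,(0,-61,10.5)),("sd",342,268,(0,61,10.5)),("sd",462,458,(0,-61,10.5))]),[.45,-.05,-.4]);print("holder",h,np.degrees(h[2]),r)
print(np.hypot(*q[:2]),np.hypot(*t[:2]))
x,y=q[0],q[1]
E
```

```text
block [ 0.63621194 -0.15384628 -0.05845491] -3.349219618375027 [[1.2, -0.4], [1.1, -0.9], [-0.0, 0.4], [-2.4, 0.1], [-0.2, -0.6], [0.8, -0.5], [-1.3, -0.6], [0.0, -1.1], [-1.5, 0.7], [0.2, -0.6]]
tray [ 0.42409467  0.05089217 -0.03862751] -2.2131931851462077 [[-0.1, -1.0], [-0.3, -1.1], [0.6, -0.5], [0.4, -0.1], [-1.3, 0.2], [-0.6, -1.2], [-0.6, 0.2], [-0.2, -0.8]]
rack [ 0.60225485  0.16218386 -0.15185528] -8.700666386053708 [[-0.1, -0.3], [0.7, 0.3], [-1.7, -1.5], [-0.3, -0.9], [1.5, -0.1], [-0.8, -0.1], [0.0, 0.0], [-0.8, 0.9], [-0.8, -0.3], [-0.1, -0.2]]
sq [0.55749102 0.11135372 1.43830226 0.14483455] 82.40864933280773 [[0.2, -2.1], [0.5, -0.8], [-0.7, -0.2], [-0.8, -0.1], [-0.4, 0.2], [-0.5, 0.3], [-0.3, 0.4], [0.2, 0.3], [-0.3, -0.2], [0.3, 0.2], [-0.5, -0.8], [-0.6, 0.3]]
holder [ 0.54186535 -0.1632518   0.34954256] 20.027313461141997 [[0.3, -0.2], [-0.3, -0.0], [0.0, 0.3], [-0.2, -0.2]]
0.568503203805613 0.4271373354922934
```

```bash
python3 - <<'E'
from h import *
print(where()[1].round(3)); togo([.542,-.163,.15],.3495)
E
```

```text
[[-0.951  0.308 -0.   ]
 [ 0.308  0.951 -0.   ]
 [ 0.    -0.    -1.   ]]
shift [-2.829 -2.566  0.406] turn [-0.     0.     0.578] deg [-0.   0.  52.1]
```

```bash
r='[-0.943,-0.855,0,0,0,0,0.2]'; python3 -m creep '[[-0.943,-0.855,0,0,0,0,0.2],[-0.943,-0.855,0,0,0,0,0.2],[-0.943,-0.855,0,0,0,0,0.2],[-0.943,-0.855,0,0,0,0,0.2],[-0.943,-0.855,0,0,0,0,0.2],[-0.943,-0.855,0,0,0,0,0.2],[-0.943,-0.855,0,0,0,0,0.2]]'
python3 -m creep '[[-0.943,-0.855,0,0,0,0,0.2],[-0.943,-0.855,0,0,0,0,0.2],[-0.943,-0.855,0,0,0,0,0.2],[-0.943,-0.855,0,0,0,0,0.2],[-0.943,-0.855,0,0,0,0,0.2],[-0.943,-0.855,0,0,0,0,0.2],[-0.943,-0.855,0,0,0,0,0.2]]'
python3 -m creep '[[-0.943,-0.855,0,0,0,0.578,0.2],[-0.943,-0.855,0,0,0,0.578,0.2],[-0.943,-0.855,0,0,0,0.578,0.2],[-0.943,-0.855,0,0,0,0.578,0.2],[-0.943,-0.855,0,0,0,0.578,0.2],[-0.943,-0.855,0,0,0,0.578,0.2],[-0.943,-0.855,0,0,0,0.578,0.2],[-0.943,-0.855,0,0,0,0.578,0.2]]'
python3 - <<'E'
from h import *
togo([.542,-.163,.006],.3495)
E
```

```text
time_s: 0.88
eef_pos: [0.2907, 0.2745, 0.2316]
tool_rot: [0.159, 0.987, -0.0, 0.001]
contact_force: [-0.7, 0.8, -0.2]
grip_width: 0.0516
grasp_force: 0.0
time_s: 1.47
eef_pos: [0.417, 0.0533, 0.231]
tool_rot: [0.159, 0.987, -0.001, 0.0]
contact_force: [0.0, 0.7, -0.5]
grip_width: 0.0513
grasp_force: 0.0
time_s: 2.13
eef_pos: [0.5426, -0.1646, 0.2296]
tool_rot: [0.577, 0.817, -0.0, -0.001]
contact_force: [1.1, -0.2, 0.9]
grip_width: 0.0514
grasp_force: 0.0
shift [0.007 0.002 1.118] turn [-0.001 -0.001 -0.006] deg [-0.1 -0.1 -0.5]
```

```bash
python3 -m creep '[[0.007,0,0.9,0,0,0,0.2],[0.007,0,0.9,0,0,0,0.2],[0.007,0,0.9,0,0,0,0.2],[0.007,0,0.9,0,0,0,0.2],[0.007,0,0.9,0,0,0,0.2],[0.007,0,0.9,0,0,0,0.2]]'
python3 -m creep '[[0,0,0.1,0,0,0,0.2],[0,0,0.15,0,0,0,0.2],[0,0,0.19,0,0,0,0.2],[0,0,0.21,0,0,0,0.2],[0,0,0.215,0,0,0,0.2],[0,0,0.215,0,0,0,-1],[0,0,0.215,0,0,0,-1],[0,0,0.215,0,0,0,-1],[0,0,0.215,0,0,0,-1],[0,0,0.215,0,0,0,-1]]'
python3 -m creep '[[0,0,0,0,0,0,-1],[0,0,0,0,0,0,-1],[0,0,-0.3,0,0,0,-1],[0,0,-0.5,0,0,0,-1],[0,0,-0.5,0,0,0,-1],[0,0,-0.5,0,0,0,-1]]'
python3 - <<'E'
from h import *
togo([.4241,.0509,.12],-.0386)
E
```

```text
time_s: 2.63
eef_pos: [0.5386, -0.1597, 0.0459]
tool_rot: [0.573, 0.82, -0.001, -0.005]
contact_force: [-0.9, -0.3, 0.2]
grip_width: 0.0513
grasp_force: 0.0
time_s: 3.47
eef_pos: [0.5423, -0.1616, 0.0095]
tool_rot: [0.573, 0.819, 0.0, 0.001]
contact_force: [0.1, 0.8, 5.7]
grip_width: 0.0193
grasp_force: 61.7
time_s: 3.97
eef_pos: [0.544, -0.1623, 0.1141]
tool_rot: [0.573, 0.819, 0.001, 0.005]
contact_force: [0.5, 0.3, -0.8]
grip_width: 0.0194
grasp_force: 60.9
shift [ 1.207 -0.197 -0.039] turn [0.005 0.003 0.247] deg [ 0.5  0.3 22.3]
```

```bash
python3 -m creep '[[0.6,-0.1,0,0,0,0,-1],[0.6,-0.1,0,0,0,0,-1],[0.6,-0.1,0,0,0,0,-1],[0.6,-0.1,0,0,0,0,-1]]'
python3 -m creep '[[0.607,-0.097,-0.03,0,0,0.247,-1],[0.607,-0.097,-0.03,0,0,0.247,-1],[0.607,-0.097,-0.03,0,0,0.247,-1],[0.607,-0.097,-0.03,0,0,0.247,-1],[0.607,-0.097,-0.03,0,0,0.247,-1],[0.607,-0.097,-0.03,0,0,0.247,-1]]'
python3 - <<'E'
from h import *
import cv2
togo([.4241,.0509,.0155],-.0386)
s=env.snapshot("side")["color"][150:280,150:330,::-1]
cv2.imwrite("pics/tray1.png",cv2.resize(s,None,fx=3,fy=3,interpolation=cv2.INTER_CUBIC))
E
```

```text
time_s: 4.3
eef_pos: [0.4778, -0.0509, 0.1058]
tool_rot: [0.572, 0.82, -0.0, -0.003]
contact_force: [-0.9, -0.5, -1.6]
grip_width: 0.0193
grasp_force: 60.9
time_s: 4.8
eef_pos: [0.4215, 0.0519, 0.1136]
tool_rot: [0.719, 0.695, -0.0, -0.0]
contact_force: [0.9, -0.1, -1.2]
grip_width: 0.0197
grasp_force: 60.9
shift [-0.004  0.014  0.49 ] turn [-0.001  0.     0.002] deg [-0.   0.   0.2]
```

View pics/tray1.png

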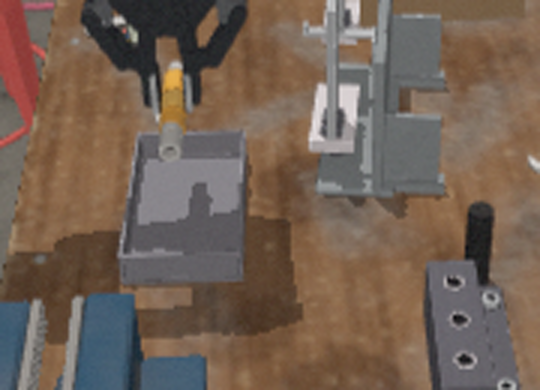

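The gripper holds the holder level at crop (172,110), above the tray and aligned with it. I'll lower and release.

```bash
python3 -m creep '[[0,0.014,0.2,0,0,0,-1],[0,0.014,0.35,0,0,0,-1],[0,0.014,0.44,0,0,0,-1],[0,0.014,0.48,0,0,0,-1],[0,0.014,0.485,0,0,0,-1],[0,0.014,0.485,0,0,0,-1],[0,0.014,0.485,0,0,0,-0.2],[0,0.014,0.485,0,0,0,-0.2],[0,0.014,0.485,0,0,0,-0.2],[0,0.014,0.485,0,0,0,-0.2]]'
python3 -m creep '[[0,0,-0.15,0,0,0,-0.2],[0,0,-0.4,0,0,0,-0.2],[0,0,-0.8,0,0,0,-0.2],[0,0,-0.95,0,0,0,-0.2],[0,0,-0.95,0,0,0,-0.2],[0,0,-0.95,0,0,0,-0.2]]'
python3 - <<'E'
from h import *
import cv2
a=1.4383; o=np.array([.5575,.1114,.152])
togo(o,a-np.pi/2); togo(o+[0,0,.055],a-np.pi/2)
s=env.snapshot("side")["color"][150:280,150:330,::-1]
cv2.imwrite("pics/tray2.png",cv2.resize(s,None,fx=3,fy=3,interpolation=cv2.INTER_CUBIC))
E
```

```text
time_s: 5.68
eef_pos: [0.4253, 0.0518, 0.0183]
tool_rot: [0.72, 0.694, 0.001, 0.001]
contact_force: [-0.3, -0.0, 0.2]
grip_width: 0.0342
grasp_force: 0.0
time_s: 6.18
eef_pos: [0.4273, 0.052, 0.216]
tool_rot: [0.72, 0.694, 0.005, 0.005]
contact_force: [1.1, 0.1, 0.4]
grip_width: 0.0341
grasp_force: 0.0
shift [0.321 0.634 0.329] turn [ 0.009 -0.001  0.06 ] deg [ 0.8 -0.1  5.4]
shift [0.321 0.638 0.054] turn [ 0.009 -0.001  0.06 ] deg [ 0.8 -0.1  5.4]
```

View pics/tray2.png

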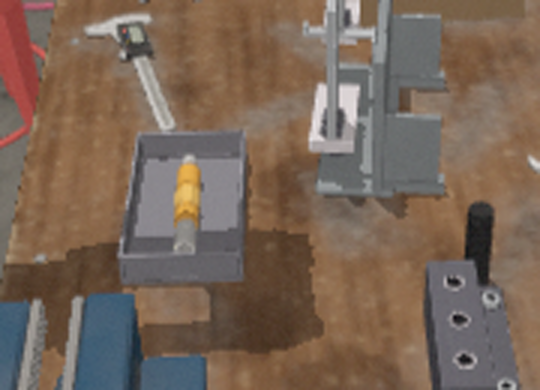

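The holder lies flat in the tray at crop (188,200). Next I'll move above the large square.

```bash
python3 -m creep '[[0.321,0.638,-0.05,0.009,0,0.06,-0.2],[0.321,0.638,-0.05,0.009,0,0.06,-0.2],[0.321,0.638,-0.05,0.009,0,0.06,-0.2],[0.321,0.638,-0.05,0.009,0,0.06,-0.2],[0.321,0.638,-0.05,0.009,0,0.06,-0.2],[0.321,0.638,-0.05,0.009,0,0.06,-0.2],[0.321,0.638,-0.05,0.009,0,0.06,-0.2]]'
python3 - <<'E'
from h import *
import cv2
a=1.4383; o=np.array([.5575,.1114,.154])
togo(o,a-np.pi/2)
s=env.snapshot("side")["color"][90:220,185:315,::-1]
t=env.snapshot("top")["color"][120:250,130:260,::-1]
cv2.imwrite("pics/g1.png",cv2.resize(np.hstack([s,t]),None,fx=3,fy=3,interpolation=cv2.INTER_CUBIC))
E
```

```text
time_s: 6.82
eef_pos: [0.5537, 0.1108, 0.2164]
tool_rot: [0.752, 0.659, -0.006, -0.006]
contact_force: [-0.4, -0.2, -0.1]
grip_width: 0.0343
grasp_force: 0.0
shift [0.006 0.024 0.311] turn [-0.01   0.001  0.   ] deg [-0.9  0.1  0. ]
```

View pics/g1.png

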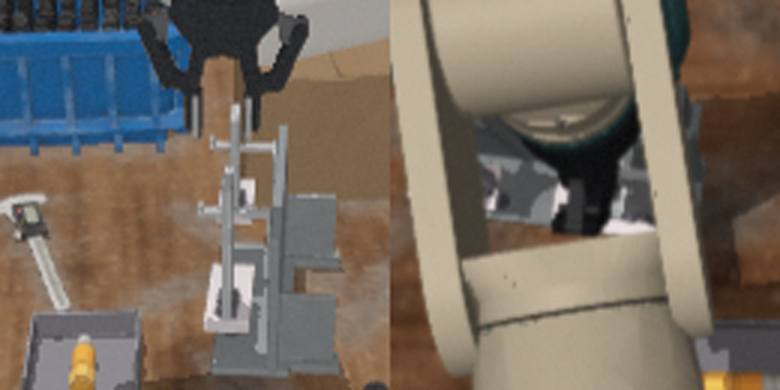

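The fingers straddle the blade, at side crop (195..255,100) with the blade top at (228,170). I'll settle and check the offset before the last of the descent.

```bash
python3 -m creep '[[0,0,0.05,-0.004,0,0,-0.2],[0,0,0.1,-0.004,0,0,-0.2],[0,0,0.1,-0.004,0,0,-0.2],[0,0,0.1,-0.004,0,0,-0.2]]'
python3 - <<'E'
from h import *
a=1.4383; o=np.array([.5575,.1114,.154])
togo(o,a-np.pi/2)
E
```

```text
time_s: 7.25
eef_pos: [0.5535, 0.1109, 0.1967]
tool_rot: [0.752, 0.659, -0.003, -0.003]
contact_force: [-0.2, 0.1, 1.0]
grip_width: 0.0342
grasp_force: 0.0
shift [0.006 0.022 0.213] turn [-0.006  0.001  0.   ] deg [-0.5  0.1  0. ]
```

```bash
python3 -m creep '[[0.006,0.022,0,-0.006,0,0,-0.2],[0.006,0.022,0.05,-0.006,0,0,-0.2],[0.006,0.022,0.1,-0.006,0,0,-0.2],[0.006,0.022,0.15,-0.006,0,0,-0.2],[0.006,0.022,0.19,-0.006,0,0,-0.2],[0.006,0.022,0.21,-0.006,0,0,-0.2],[0.006,0.022,0.21,-0.006,0,0,-0.2],[0.006,0.022,0.21,-0.006,0,0,-0.2]]'
python3 - <<'E'
from h import *
a=1.4383; o=np.array([.5575,.1114,.154])
togo(o,a-np.pi/2)
E
```

```text
time_s: 7.92
eef_pos: [0.5583, 0.1117, 0.1551]
tool_rot: [0.752, 0.659, 0.0, 0.001]
contact_force: [0.5, 0.7, 0.3]
grip_width: 0.0343
grasp_force: 0.0
shift [-0.002 -0.004  0.005] turn [0.001 0.    0.   ] deg [0.1 0.  0. ]
```

```bash
python3 -m creep '[[0,0,0,0,0,0,-1],[0,0,0,0,0,0,-1],[0,0,0,0,0,0,-1],[0,0,0,0,0,0,-1],[0,0,0,0,0,0,-1],[0,0,0,0,0,0,-1]]'
python3 -m creep '[[0,0,-0.02,0,0,0,-1],[0,0,-0.035,0,0,0,-1],[0,0,-0.047,0,0,0,-1],[0,0,-0.047,0,0,0,-1],[0,0,-0.047,0,0,0,-1]]'
```

```text
time_s: 8.42
eef_pos: [0.5587, 0.1118, 0.1561]
tool_rot: [0.752, 0.659, 0.001, 0.001]
contact_force: [-1.5, -0.4, 4.9]
grip_width: 0.007
grasp_force: 60.8
time_s: 8.83
eef_pos: [0.5582, 0.1117, 0.1643]
tool_rot: [0.752, 0.659, 0.0, 0.001]
contact_force: [0.1, -0.1, -4.7]
grip_width: 0.0067
grasp_force: 59.7
```

```bash
python3 -m creep '[[0,-0.05,-0.003,0,0,0,-1],[0,-0.12,-0.003,0,0,0,-1],[0,-0.2,-0.003,0,0,0,-1],[0,-0.3,-0.003,0,0,0,-1],[0,-0.4,-0.003,0,0,0,-1],[0,-0.4,-0.003,0,0,0,-1],[0,-0.4,-0.003,0,0,0,-1]]'
python3 -m creep '[[0,-0.06,-0.1,0,0,0,-1],[0,-0.06,-0.2,0,0,0,-1],[0,-0.06,-0.25,0,0,0,-1],[0,-0.06,-0.25,0,0,0,-1],[0,-0.06,-0.25,0,0,0,-1]]'
python3 - <<'E'
from h import *
import cv2
s=env.snapshot("side")["color"][90:220,165:295,::-1]
cv2.imwrite("pics/sq1.png",cv2.resize(s,None,fx=4.5,fy=4.5,interpolation=cv2.INTER_CUBIC))
E
```

```text
time_s: 9.42
eef_pos: [0.4786, 0.1224, 0.1651]
tool_rot: [0.752, 0.659, 0.0, 0.001]
contact_force: [0.4, 0.2, -5.2]
grip_width: 0.0069
grasp_force: 59.7
time_s: 9.83
eef_pos: [0.4677, 0.1238, 0.2149]
tool_rot: [0.752, 0.659, 0.001, 0.001]
contact_force: [-0.2, 0.1, -3.9]
grip_width: 0.0069
grasp_force: 59.8
```

View pics/sq1.png

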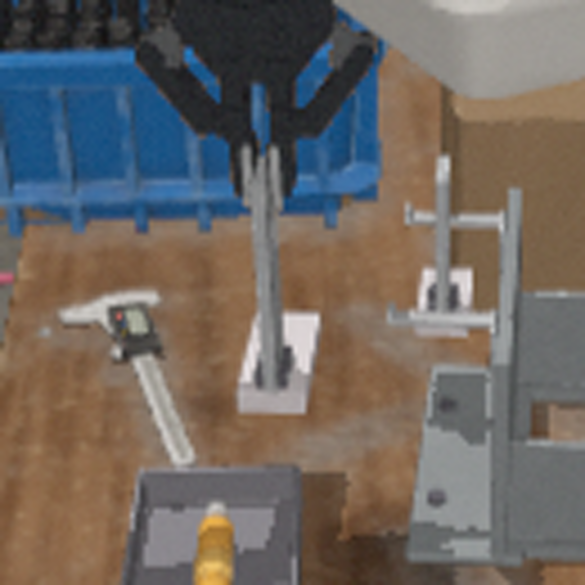

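The square hangs upright in the gripper, with its foot at crop (275,365), clear of the rack. The small square is undisturbed at (443,240). Next I'll compute the placing move.

```bash
cat >> h.py <<'E'
B=np.array([.6362,-.1538]); BY=-.05845
def place(bx,by,z,yaw=None):
    """directed goal: TCP at block-frame bx,by, tool y along block +y; shares"""
    Mb=R.from_euler("z",BY).as_matrix(); T=np.array([*B,0])+Mb@[bx,by,z]
    yv=Mb[:,1]; zt=np.array([0,0,-1.]); G=np.c_[np.cross(yv,zt),yv,zt]
    p,M=where(); rv=R.from_matrix(M.T@G).as_rotvec()
    print("at blk",(Mb.T@(p-[*B,0])*1000).round(1),"shift",(M.T@(T-p)/.2).round(3),"turn",(rv/(np.pi/2)).round(3),"q6",env.get_state()["q"][5].round(2))
E
python3 - <<'E'
from h import *
place(-.0724,0,.2)
def atz(cr,u,v,z):
    n,p=px(cr,u,v);return least_squares(lambda w:proj(n,[*w,z])[0]-p,[.5,0]).x
print(atz("tc",735,305,.08),atz("tc",735,305,.0))
E
```

```text
at blk [-184.9  267.2  213.9] shift [-1.291  0.66   0.071] turn [-0.000e+00  1.000e-03 -1.047e+00] q6 0.32
[ 0.44524142 -0.24648865] [ 0.45396661 -0.265001  ]
```

```bash
python3 -m creep '[[-0.15,0.08,0,0,0,-0.07,-1],[-0.3,0.16,0,0,0,-0.14,-1],[-0.45,0.24,0,0,0,-0.21,-1],[-0.65,0.33,0,0,0,-0.28,-1],[-0.65,0.33,0,0,0,-0.35,-1],[-0.65,0.33,0,0,0,-0.42,-1],[-0.65,0.33,0,0,0,-0.5,-1],[-0.65,0.33,0,0,0,-0.5,-1]]'
python3 - <<'E'
from h import *
place(-.0724,0,.2)
E
```

```text
time_s: 10.55
eef_pos: [0.5151, -0.0141, 0.2133]
tool_rot: [0.441, 0.897, -0.001, -0.001]
contact_force: [-0.5, 0.1, -3.9]
grip_width: 0.0066
grasp_force: 59.6
at blk [-129.1  132.4  213.3] shift [-0.686 -0.22   0.067] turn [-0.001 -0.001 -0.545] q6 -0.76
```

```bash
python3 -m creep '[[-0.15,-0.05,0,0,0,-0.07,-1],[-0.3,-0.1,0,0,0,-0.14,-1],[-0.45,-0.15,0,0,0,-0.21,-1],[-0.6,-0.19,0,0,0,-0.28,-1],[-0.686,-0.22,0,0,0,-0.35,-1],[-0.686,-0.22,0,0,0,-0.42,-1],[-0.686,-0.22,0,0,0,-0.5,-1],[-0.686,-0.22,0,0,0,-0.545,-1],[-0.686,-0.22,0,0,0,-0.545,-1],[-0.686,-0.22,0,0,0,-0.545,-1]]'
python3 - <<'E'
from h import *
place(-.0724,0,.131)
E
```

```text
time_s: 11.38
eef_pos: [0.5637, -0.1491, 0.2144]
tool_rot: [0.033, 0.999, -0.0, -0.0]
contact_force: [1.0, 0.4, -3.9]
grip_width: 0.0065
grasp_force: 59.6
at blk [-72.7   0.4 214.4] shift [-0.001 -0.002  0.417] turn [-0.    -0.    -0.005] q6 -1.83
```

```bash
python3 -m creep '[[0,0,0.1,0,0,-0.005,-1],[0,0,0.25,0,0,-0.005,-1],[0,0,0.35,0,0,-0.005,-1],[0,0,0.41,0,0,-0.005,-1],[0,0,0.41,0,0,-0.005,-1],[0,0,0.41,0,0,-0.005,-1]]'
python3 - <<'E'
from h import *
import cv2
place(-.0724,0,.123)
s=env.snapshot("side")["color"][165:315,235:365,::-1]
cv2.imwrite("pics/p1.png",cv2.resize(s,None,fx=4,fy=4,interpolation=cv2.INTER_CUBIC))
E
```

```text
time_s: 11.88
eef_pos: [0.564, -0.1493, 0.1336]
tool_rot: [0.028, 1.0, -0.0, 0.001]
contact_force: [0.5, -0.0, -3.3]
grip_width: 0.0067
grasp_force: 59.5
at blk [-72.4   0.3 133.6] shift [ 0.    -0.001  0.053] turn [-0.     0.001  0.002] q6 -1.84
```

View pics/p1.png

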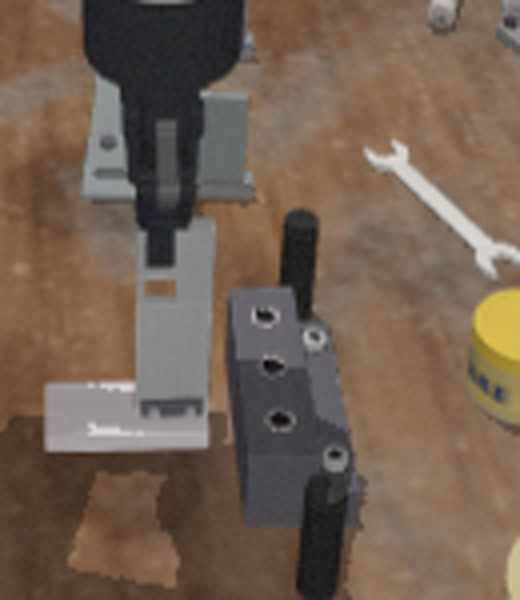

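The square is held level, foot away from the block, with a gap of roughly 15 mm: its back edge is at crop (210,400) and the block face at (235,400). From here I'll go by feel, lowering to the bench first.

```bash
python3 -m creep '[[0,0,0.025,0,0,0,-1],[0,0,0.042,0,0,0,-1],[0,0,0.042,0,0,0,-1],[0,0,0.042,0,0,0,-1]]'
python3 -m creep '[[0,0,0.005,0,0,0,-1],[0,0,0.01,0,0,0,-1],[0,0,0.01,0,0,0,-1]]'
python3 -m creep '[[0,0,0.005,0,0,0,-1],[0,0,0.01,0,0,0,-1],[0,0,0.01,0,0,0,-1]]'
```

```text
time_s: 12.27
eef_pos: [0.564, -0.1494, 0.1252]
tool_rot: [0.027, 1.0, -0.0, 0.001]
contact_force: [0.6, -0.0, -3.6]
grip_width: 0.0068
grasp_force: 59.6
time_s: 12.52
eef_pos: [0.5639, -0.1494, 0.123]
tool_rot: [0.027, 1.0, -0.0, 0.001]
contact_force: [-0.7, -0.2, -4.2]
grip_width: 0.0066
grasp_force: 59.6
time_s: 12.77
eef_pos: [0.5642, -0.1494, 0.1213]
tool_rot: [0.027, 1.0, -0.0, 0.001]
contact_force: [-0.3, -0.3, -2.3]
grip_width: 0.0065
grasp_force: 59.8
```

```bash
python3 -m creep '[[0,0,0.005,0,0,0,-1],[0,0,0.005,0,0,0,-1]]'
python3 -m creep '[[0,0,0.005,0,0,0,-1],[0,0,0.005,0,0,0,-1]]'
python3 -m creep '[[0,0,0.005,0,0,0,-1],[0,0,0.005,0,0,0,-1]]'
```

```text
time_s: 12.93
eef_pos: [0.5643, -0.1495, 0.1213]
tool_rot: [0.027, 1.0, -0.001, 0.001]
contact_force: [-1.4, 1.5, 4.0]
grip_width: 0.007
grasp_force: 60.7
time_s: 13.1
eef_pos: [0.5645, -0.1496, 0.1212]
tool_rot: [0.027, 1.0, -0.001, 0.002]
contact_force: [-3.5, 1.0, 8.9]
grip_width: 0.0065
grasp_force: 61.5
time_s: 13.27
eef_pos: [0.5647, -0.1496, 0.1213]
tool_rot: [0.027, 1.0, -0.001, 0.002]
contact_force: [-6.4, 2.4, 14.0]
grip_width: 0.0067
grasp_force: 62.2
```

```bash
python3 -m creep '[[0,0,-0.022,0,0,0,-1],[0,0,-0.022,0,0,0,-1],[-0.02,0,-0.022,0,0,0,-1],[-0.04,0,-0.022,0,0,0,-1],[-0.05,0,-0.022,0,0,0,-1],[-0.05,0,-0.022,0,0,0,-1],[-0.05,0,-0.022,0,0,0,-1]]'
python3 -m creep '[[-0.005,0,0,0,0,0,-1],[-0.01,0,0,0,0,0,-1],[-0.01,0,0,0,0,0,-1]]'
python3 -c "
from h import *
place(-.0574,0,.123)"
```

```text
time_s: 13.85
eef_pos: [0.574, -0.1499, 0.1219]
tool_rot: [0.027, 1.0, -0.0, 0.0]
contact_force: [-0.3, 0.7, -3.4]
grip_width: 0.0069
grasp_force: 59.6
time_s: 14.1
eef_pos: [0.5761, -0.15, 0.1225]
tool_rot: [0.027, 1.0, -0.0, 0.001]
contact_force: [0.2, 0.3, -5.0]
grip_width: 0.0069
grasp_force: 59.6
at blk [-60.2   0.2 122.5] shift [-0.014 -0.001 -0.002] turn [-0.     0.001  0.003] q6 -1.83
```

```bash
for i in 1; do :; done; python3 -m creep '[[-0.005,0,0,0,0,0,-1],[-0.005,0,0,0,0,0,-1]]'
python3 -m creep '[[-0.005,0,0,0,0,0,-1],[-0.005,0,0,0,0,0,-1]]'
python3 -m creep '[[-0.005,0,0,0,0,0,-1],[-0.005,0,0,0,0,0,-1]]'
```

```text
time_s: 14.27
eef_pos: [0.5771, -0.1501, 0.1226]
tool_rot: [0.027, 1.0, -0.0, 0.001]
contact_force: [-0.5, 0.2, -4.2]
grip_width: 0.007
grasp_force: 59.6
time_s: 14.43
eef_pos: [0.5781, -0.1502, 0.1226]
tool_rot: [0.027, 1.0, -0.0, 0.001]
contact_force: [-0.6, -0.5, -3.8]
grip_width: 0.0064
grasp_force: 59.6
time_s: 14.6
eef_pos: [0.5791, -0.1502, 0.1225]
tool_rot: [0.027, 1.0, -0.0, 0.001]
contact_force: [-0.2, 0.1, -4.3]
grip_width: 0.0065
grasp_force: 59.6
```

```bash
python3 -m creep '[[-0.005,0,0,0,0,0,-1],[-0.005,0,0,0,0,0,-1],[-0.005,0,0,0,0,0,-1]]'
python3 -m creep '[[-0.005,0,0,0,0,0,-1],[-0.005,0,0,0,0,0,-1],[-0.005,0,0,0,0,0,-1]]'
python3 -m creep '[[-0.005,0,0,0,0,0,-1],[-0.005,0,0,0,0,0,-1],[-0.005,0,0,0,0,0,-1]]'
```

```text
time_s: 14.85
eef_pos: [0.5797, -0.1502, 0.1225]
tool_rot: [0.027, 1.0, -0.0, 0.0]
contact_force: [-2.3, -0.1, -3.2]
grip_width: 0.007
grasp_force: 59.7
time_s: 15.1
eef_pos: [0.5802, -0.1503, 0.1225]
tool_rot: [0.027, 1.0, -0.0, -0.0]
contact_force: [-5.4, 0.5, -1.3]
grip_width: 0.0068
grasp_force: 60.2
time_s: 15.35
eef_pos: [0.5807, -0.1503, 0.1225]
tool_rot: [0.027, 1.0, -0.0, -0.001]
contact_force: [-8.6, 1.6, 0.5]
grip_width: 0.0063
grasp_force: 60.4
```

```bash
python3 -m creep '[[0.007,0,0,0,0,0,-1],[0.007,0,0,0,0,0,-1],[0.007,0,0.005,0,0,0,-1],[0.007,0,0.01,0,0,0,-1],[0.007,0,0.015,0,0,0,-1],[0.007,0,0.015,0,0,0,-1],[0.007,0,0.015,0,0,0,-1]]'
```

```text
time_s: 15.93
eef_pos: [0.5803, -0.1504, 0.1214]
tool_rot: [0.027, 1.0, -0.001, 0.001]
contact_force: [-10.3, 2.0, 8.5]
grip_width: 0.0067
grasp_force: 61.4
```

```bash
python3 - <<'E'
from h import *
place(-.0574,0,.1213)
E
```

```text
at blk [-56.    0.2 121.4] shift [ 0.007 -0.001  0.001] turn [-0.001  0.001  0.003] q6 -1.83
```

```bash
python3 -m creep '[[0.005,0,-0.006,0,0,0,-1],[0.005,0,-0.006,0,0,0,-1],[0.005,0,-0.006,0,0,0,-1]]'
python3 -m creep '[[0.004,0,-0.002,0,0,0,-1],[0.004,0,-0.002,0,0,0,-1],[0.004,0,-0.002,0,0,0,-1]]'
```

```text
time_s: 16.18
eef_pos: [0.5798, -0.1503, 0.1214]
tool_rot: [0.027, 1.0, -0.0, 0.001]
contact_force: [-4.7, -0.4, 1.1]
grip_width: 0.0065
grasp_force: 60.4
time_s: 16.43
eef_pos: [0.5793, -0.1502, 0.1213]
tool_rot: [0.027, 1.0, -0.0, 0.001]
contact_force: [-0.2, 0.2, -1.7]
grip_width: 0.0069
grasp_force: 60.0
```

```bash
python3 -m creep '[[-0.003,0,0.002,0,0,0,-1],[-0.003,0,0.002,0,0,0,-1],[-0.003,0,0.002,0,0,0,-1]]'
python3 -m creep '[[0,0,0,0,0,0,-0.7],[0,0,0,0,0,0,-0.5],[0,0,0,0,0,0,-0.3],[0,0,0,0,0,0,-0.3],[0,0,0,0,0,0,-0.3]]'
python3 -m creep '[[0,0,-0.1,0,0,0,-0.3],[0,0,-0.3,0,0,0,-0.3],[0,0,-0.6,0,0,0,-0.3],[0,0,-0.8,0,0,0,-0.3],[0,0,-0.8,0,0,0,-0.3]]'
python3 - <<'E'
from h import *
import cv2
place(-.15,0,.2)
for n in("side","top"): cv2.imwrite(f"pics/end_{n}.png",env.snapshot(n)["color"][:,:,::-1])
# model outline vs. picture: edges at predicted corners
def shifts(n):
    g=cv2.cvtColor(cv2.imread(f"pics/end_{n}.png"),cv2.COLOR_BGR2GRAY); return g
Mb=R.from_euler("z",BY).as_matrix(); 
g=shifts("side")
for z,name in((.003,"foot low"),(.010,"foot"),(.05,"z50"),(.07,"z70"),(.1,"z100"),(.135,"z135")):
    y=-.02 if z<.014 else -.004
    for bx in(-.0315,): 
        p=proj("side",np.array([*B,0])+Mb@[bx,y,z])[0]; c=p.round().astype(int)
        print(name,p.round(1),c[0]-8,g[c[1],c[0]-8:c[0]+9].tolist())
E
```

```text
time_s: 16.68
eef_pos: [0.5795, -0.1503, 0.1213]
tool_rot: [0.027, 1.0, -0.0, 0.001]
contact_force: [-3.7, 0.6, 3.2]
grip_width: 0.0065
grasp_force: 60.7
time_s: 17.1
eef_pos: [0.5795, -0.1502, 0.1207]
tool_rot: [0.027, 1.0, -0.0, 0.001]
contact_force: [1.0, -0.6, 0.1]
grip_width: 0.03
grasp_force: 0.0
time_s: 17.52
eef_pos: [0.5801, -0.1504, 0.2881]
tool_rot: [0.027, 1.0, -0.002, 0.005]
contact_force: [0.7, 0.1, 1.0]
grip_width: 0.0298
grasp_force: 0.0
at blk [-5.620e+01  1.000e-01  2.881e+02] shift [0.474 0.003 0.435] turn [-0.002  0.007  0.003] q6 -1.83
foot low [292.5 279.8] 285 [158, 156, 154, 157, 157, 156, 170, 167, 166, 57, 54, 53, 79, 79, 75, 75, 78]
foot [292.6 277.6] 285 [171, 172, 173, 173, 172, 172, 174, 172, 170, 44, 51, 58, 75, 70, 70, 72, 74]
z50 [292.7 259.3] 285 [144, 142, 142, 142, 143, 143, 142, 142, 141, 73, 74, 70, 71, 72, 69, 69, 73]
z70 [293.  252.6] 285 [146, 144, 143, 143, 144, 142, 140, 145, 140, 128, 108, 108, 111, 109, 112, 112, 129]
z100 [293.6 242.2] 286 [133, 139, 141, 141, 143, 141, 141, 140, 141, 115, 111, 112, 149, 72, 126, 87, 141]
z135 [294.3 229.5] 286 [143, 144, 143, 143, 142, 141, 142, 142, 143, 139, 99, 99, 103, 102, 102, 107, 112]
```

Released. The back edge sits at the expected column and is upright to within a pixel. To make sure it's flush low down, I'll nudge the toe of the foot gently with shut fingers.

```bash
python3 -m creep '[[0.2,0,0,0,0,0,-1],[0.4,0,0,0,0,0,-1],[0.445,0,0,-0.002,0.005,0.003,-1],[0.445,0,0,-0.002,0.005,0.003,-1],[0.445,0,0,-0.002,0.005,0.003,-1],[0.445,0,0,-0.002,0.005,0.003,-1]]'
python3 -c "
from h import *
place(-.145,0,.01)"
```

```text
time_s: 18.12
eef_pos: [0.4912, -0.1454, 0.2805]
tool_rot: [0.029, 1.0, 0.001, -0.003]
contact_force: [0.5, -0.6, -0.7]
grip_width: -0.0001
grasp_force: 0.0
at blk [-1.453e+02 -1.000e-01  2.805e+02] shift [-0.009 -0.003  1.352] turn [ 0.001 -0.004  0.   ] q6 -1.87
```

```bash
python3 -m creep '[[0,0,0.2,0,0,0,-1],[0,0,0.4,0,0,0,-1],[0,0,0.6,0,0,0,-1],[0,0,0.8,0,0,0,-1],[0,0,0.8,0,0,0,-1],[0,0,0.8,0,0,0,-1]]'
python3 -m creep '[[0,0,0.15,0,0,0,-1],[0,0,0.3,0,0,0,-1],[0,0,0.45,0,0,0,-1],[0,0,0.53,0,0,0,-1],[0,0,0.55,0,0,0,-1],[0,0,0.55,0,0,0,-1],[0,0,0.55,0,0,0,-1]]'
python3 -c "
from h import *
place(-.133,0,.009)"
```

```text
time_s: 18.62
eef_pos: [0.4891, -0.1445, 0.1193]
tool_rot: [0.029, 1.0, 0.002, -0.005]
contact_force: [0.6, 0.4, 0.8]
grip_width: -0.0001
grasp_force: 0.0
time_s: 19.2
eef_pos: [0.4909, -0.1453, 0.0136]
tool_rot: [0.029, 1.0, 0.001, -0.001]
contact_force: [-0.3, 0.8, 0.5]
grip_width: 0.0006
grasp_force: 0.0
at blk [-145.6   -0.    13.6] shift [-0.063  0.     0.023] turn [ 0.001 -0.001  0.   ] q6 -1.87
```

```bash
python3 -m creep '[[0,0,0.022,0,0,0,-1],[-0.02,0,0.022,0,0,0,-1],[-0.04,0,0.022,0,0,0,-1],[-0.055,0,0.022,0,0,0,-1],[-0.055,0,0.022,0,0,0,-1],[-0.055,0,0.022,0,0,0,-1]]'
python3 -m creep '[[-0.005,0,0,0,0,0,-1],[-0.005,0,0,0,0,0,-1]]'
python3 -m creep '[[-0.005,0,0,0,0,0,-1],[-0.005,0,0,0,0,0,-1]]'
python3 -m creep '[[-0.005,0,0,0,0,0,-1],[-0.005,0,0,0,0,0,-1]]'
```

```text
time_s: 19.7
eef_pos: [0.4998, -0.1452, 0.0063]
tool_rot: [0.029, 1.0, 0.001, -0.003]
contact_force: [0.6, 0.5, 0.5]
grip_width: 0.0001
grasp_force: 0.0
time_s: 19.87
eef_pos: [0.5006, -0.1452, 0.0061]
tool_rot: [0.029, 1.0, 0.001, -0.003]
contact_force: [-0.2, 0.3, 0.1]
grip_width: 0.0001
grasp_force: 0.0
time_s: 20.03
eef_pos: [0.5016, -0.1454, 0.0061]
tool_rot: [0.029, 1.0, 0.001, -0.003]
contact_force: [-0.0, 0.1, -0.0]
grip_width: -0.0001
grasp_force: 0.0
time_s: 20.2
eef_pos: [0.5026, -0.1454, 0.0061]
tool_rot: [0.029, 1.0, 0.001, -0.003]
contact_force: [-0.6, 0.2, 0.8]
grip_width: -0.0001
grasp_force: 0.0
```

```bash
python3 -m creep '[[-0.005,0,0,0,0,0,-1],[-0.005,0,0,0,0,0,-1]]'
python3 -m creep '[[-0.005,0,0,0,0,0,-1],[-0.005,0,0,0,0,0,-1]]'
python3 -m creep '[[-0.005,0,0,0,0,0,-1],[-0.005,0,0,0,0,0,-1]]'
```

```text
time_s: 20.37
eef_pos: [0.5037, -0.1455, 0.0061]
tool_rot: [0.029, 1.0, 0.001, -0.003]
contact_force: [-0.1, -0.4, 0.7]
grip_width: -0.0001
grasp_force: 0.0
time_s: 20.53
eef_pos: [0.5047, -0.1455, 0.0061]
tool_rot: [0.029, 1.0, 0.001, -0.003]
contact_force: [0.2, -0.5, 1.1]
grip_width: -0.0001
grasp_force: 0.0
time_s: 20.7
eef_pos: [0.5057, -0.1456, 0.0061]
tool_rot: [0.029, 1.0, 0.001, -0.003]
contact_force: [-0.2, 0.0, 0.5]
grip_width: 0.0001
grasp_force: 0.0
```

```bash
python3 -m creep '[[-0.005,0,0,0,0,0,-1],[-0.005,0,0,0,0,0,-1]]'
python3 -m creep '[[-0.004,0,0,0,0,0,-1],[-0.004,0,0,0,0,0,-1]]'
python3 -m creep '[[-0.004,0,0,0,0,0,-1],[-0.004,0,0,0,0,0,-1]]'
```

```text
time_s: 20.87
eef_pos: [0.5067, -0.1456, 0.0061]
tool_rot: [0.029, 1.0, 0.001, -0.003]
contact_force: [-0.6, -0.7, -0.8]
grip_width: 0.0002
grasp_force: 0.0
time_s: 21.03
eef_pos: [0.507, -0.1456, 0.006]
tool_rot: [0.029, 1.0, 0.001, -0.004]
contact_force: [-2.7, 0.1, 1.9]
grip_width: 0.0002
grasp_force: 1.3
time_s: 21.2
eef_pos: [0.5071, -0.1456, 0.0059]
tool_rot: [0.029, 1.0, 0.001, -0.005]
contact_force: [-6.3, 0.8, 5.1]
grip_width: 0.0
grasp_force: 3.5
```

```bash
python3 -m creep '[[0.03,0,0,0,0,0,-1],[0.08,0,0,0,0,0,-1],[0.08,0,0,0,0,0,-1],[0.08,0,-0.2,0,0,0,-1],[0.08,0,-0.5,0,0,0,-1],[0.08,0,-0.8,0,0,0,-1],[0.08,0,-0.95,0,0,0,-1],[0.08,0,-0.95,0,0,0,-1]]'
python3 -m creep '[[0.3,0,0,0,0,0,-1],[0.3,0,0,0,0,0,-1],[0.3,0,0,0,0,0,-1],[0.3,0,0,0,0,0,-1],[0.3,0,0,0,0,0,-1],[0.3,0,0,0,0,0,-1],[0.3,0,0,0,0,0,-1],[0.3,0,0,0,0,0,-1]]'
python3 - <<'E'
from h import *
import cv2
g=cv2.cvtColor(env.snapshot("side")["color"],cv2.COLOR_RGB2GRAY).astype(float)
Mb=R.from_euler("z",BY).as_matrix()
W=lambda x,y,z:np.array([*B,0])+Mb@[x,y,z]
for z in(.004,.008,.03,.05,.07,.1,.135):
    y=-.02 if z<.014 else -.004
    p=proj("side",W(-.0300,y,z))[0];c=p.round().astype(int);d=-np.diff(g[c[1],c[0]-5:c[0]+6]);print(z,"pred",p.round(1),"edge",c[0]-4.5+d.argmax(),g[c[1],c[0]-3:c[0]+5].astype(int))
# foot near lower edge: slope vs prediction
p=[proj("side",W(x,-.02,.0))[0] for x in(-.03,-.12)]
for t in(.15,.3,.5,.7,.85):
    q=(p[0]*(1-t)+p[1]*t);c=q.round().astype(int);col=g[c[1]-6:c[1]+7,c[0]];d=-np.diff(col);print("foot",t,"pred",q.round(1),"edge row",c[1]-5.5+d.argmax())
E
```

```text
time_s: 21.87
eef_pos: [0.4946, -0.1457, 0.2016]
tool_rot: [0.029, 1.0, 0.0, 0.0]
contact_force: [0.8, -0.3, 0.5]
grip_width: -0.0003
grasp_force: 0.0
time_s: 22.53
eef_pos: [0.4338, -0.1418, 0.1963]
tool_rot: [0.029, 1.0, 0.001, -0.003]
contact_force: [-0.6, 0.4, -1.1]
grip_width: -0.0002
grasp_force: 0.0
0.004 pred [293.2 279.4] edge 293.5 [165 169 168 164  41  53  53  89]
0.008 pred [293.3 278.2] edge 293.5 [166 167 166 163  45  57  57 102]
0.03 pred [293.  265.8] edge 293.5 [134 136 134 143  55  69 105 103]
0.05 pred [293.4 259.3] edge 293.5 [136 137 134 134  69  66  71  70]
0.07 pred [293.7 252.5] edge 294.5 [137 137 137 127 103 105 106 102]
0.1 pred [294.3 242.1] edge 298.5 [134 134 136 133 113 105 105 144]
0.135 pred [295.  229.5] edge 295.5 [137 135 137 135  93  95  99  95]
foot 0.15 pred [287.  280.8] edge row 280.5
foot 0.3 pred [280.9 281. ] edge row 280.5
foot 0.5 pred [272.8 281.2] edge row 280.5
foot 0.7 pred [264.7 281.3] edge row 281.5
foot 0.85 pred [258.6 281.5] edge row 281.5
```

The edges match the flush, upright, square prediction to within about half a pixel, so I'm handing in.

```bash
python3 -c "
from plant import env
print(env.sign_off())"
```

```text
the job is handed in; nothing more can be done
None
```

I handed the job in at about 22.5 s: the holder is flat in the tray, and the large square stands upright and released, flush against the middle of the block's plain side. The hand-in gave no verdict. I last saw the small square hanging undisturbed just after lifting the large one off, and I made no contact with it or the sleeves that I could detect.

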